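# Turn the lidded tin over on its stand

### The arm

A 7-joint arm with a two-finger parallel gripper is mounted at the origin on a cart in front of the work surface, level with it; the furniture and walls round the work are solid. World frame = base frame: x ahead of the robot, y to its left, z up, the work surface at z = 0. Lengths are in m, angles in rad, forces in N, time in s.
With the tool pointing down it reaches from about 0.425 to 0.925 m from the base axis. Payload 6.8 kg.
Tool frame: the origin (TCP) lies at the very end of the fingers, on their centre line; the grasp point (between the pads) lies 19 mm behind it (r.grip_depth is the distance from the TCP to the grasp point, in m); z points along the fingers, y is the direction in which the jaws open and shut (so a half turn about z gives the same grasp; the last joint's range is limited). The gripper opens to 85 mm and grips with 20 to 120 N. Pads are 22 mm wide; open, the fingers measure 114 mm over their backs; the gripper's body (76 mm by 85 mm) begins 54 mm behind the grasp point. The pads swing forward as they close: fully open they stand 13 mm farther back than shut.
Start: joints at [-1.318, 0.477, 0.022, 1.555, -0.011, 1.109, -0.083], TCP at [0.238, 0.632, 0.231] pointing down, gripper open.
Joint ranges: [-2.96, 2.96], [-0.34, 2.1], [-1.41, 1.46], [0.24, 2.44], [-1.37, 4.51], [0.17, 1.92], [-2.96, 2.96]. Speed limits (rad/s): [2.39, 2.39, 3.14, 3.14, 3.14, 3.14, 3.14].

### API

Orientations are given as a rotation vector (axis times angle).
In Python, from bench import r, grab_frame gives the robot as it stands. The module is installed in compiled form; this text tells all that it offers.
- The arm moves only by the tool play_rows, never from a script. Its argument "increments" is a list of rows, each a list of 7 numbers: the shift along the tool's x, y, z in mm, then the turn, a rotation vector about the tool's x, y, z in rad, then the closure in counts, from 0 (fully open) to 255 (shut). In form: [[tx, ty, tz, rx, ry, rz, claw], ...]. A call has 1 to 5 rows; each row shifts and turns the pose as measured when the row begins, along the tool's axes as they then stand; what a row does not reach is not made up. A row lasts 1/10 s, in which the tool goes at most 50 mm and 8.59 degrees, less where a joint would pass 70% of its speed; a pose out of reach is approached as far as the arm can. A call is refused whole if a number of a shift passes 50 or a number of a turn 0.15, either way. A call with a gripper value outside its range is refused whole. The fingers move at their own pace and stop on an object; "force" is the grip in N (left out, the last holds). Time passes only in rows, so rows that do not move let the fingers close. It gives the time, the measured TCP pose, the force and the opening at its end, in the units of the state.
- r.get_obs(): the state, without advancing time (a new reading comes with each control period).
- grab_frame(name): name is "scene" or "top" or "wrist"; returns a dict with "color" (384x512x3 uint8, blue, green, red), "depth" (384x512 float32, m along the optical axis (not along the pixel's ray), 0 where there is no reading), "K" (3x3 intrinsics, pixels), "T" (4x4, takes a point from camera to world coordinates). Camera axes: x right, y up, looking along -z (the intrinsics and any distortion apply to the point x, -y, -z); pixel columns grow to the right and rows downward; lengths in m; the calibration is good to about 2 mm. A picture is of the moment at which its call begins.
- r.hand_in(): hands the job in, once; it reports no verdict.
The state is a dict: "clock": time; "joints": joint angles; "qvel": joint speeds; "tau": joint torques, N m; "tcp_pos": TCP position; "orientation": TCP orientation; "contact_force": force on the tool from outside, world axes, zero at the start; "moment": the same for the moment, N m; "grip_width": finger opening in m.
Only numpy, scipy, OpenCV 4.12 (cv2) and the standard library are available. Lean on these libraries where they do the work, as an engineer would, in place of code of your own. Each camera call takes 0.05 s, during which the arm holds its last target.

### The job

The round two-part metal tin leans on its stand with its loose lid facing up. Pinch lid and base together, lift the tin off, turn it over and put it back on the same stand, leaning in the same way on the two pins but with the lid underneath against the sloping plate and the bare underside of the base facing up, ready to be marked. The lid has no catch: do not let it come off, and leave the sanding disc on the other stand alone.

Things in the scene. Friction and masses are not known exactly. Their poses are not given: they have to be found in the camera images.
- tin_centre (a point): centre of the closed round aluminium tin: 110 mm across, 28 mm thick, about 0.25 kg. The point is fixed to the base, 14 mm from each flat face. z is the tin's axis, from the base's underside to the lid: at the start it points up and to the robot's left, 50 degrees from vertical. The tin's upper half (50 mm along the slope, on the right) overhangs the stand, free for fingers above and below it.
- lid_centre (a point): the same centre point, but fixed to the lid, a cap whose 14 mm skirt (with two beads; small dark disc in the middle of its top) slips 11 mm over the 102 mm wide base with 2 mm play and no catch. It coincides with tin_centre, with equal axes, while the tin is closed; z points out through the lid's flat top.
- stand_a_seat (a point): tin's centre when seated, either way up, 100 mm over the bench. Fixed dark stand: plate 60 x 96 mm sloping down at 50 degrees, to the robot's left; near its low end two 8 mm pins, 34 mm long, 68 mm apart, square to it; the tin lies flat on the plate, rim on both pins. Axes: z up, x level the way the slope descends; down-slope is (0.643, 0, -0.766), plate normal (0.766, 0, 0.643).
- flap_disc: bystander: brown and black flap sanding disc, 98 mm across, 14 mm thick, leaning on a second stand of the same kind; origin at the centre of its lower face
Mind the look-alikes: they are no part of the job. Leave any orange or pink look-alike of the part that bears lid_centre alone.

How it is judged:
On the way:
1. the closed tin is lifted clear of its stand (distance between tin_centre and stand_a_seat above 0.04 m and distance between tin_centre and lid_centre below 0.008 m), for 0.1 s.
At the end, for the whole second after the job is handed in: the tin rests on its own stand within 15 mm of the seat, upside down: its axis 130 degrees from upright within 12 degrees, lid against the plate, leaning the way of the slope (axis 40 degrees from the seat's x, at most 52); lid still on (centres within 7 mm, axes within 8 degrees); at rest (distance between tin_centre and stand_a_seat below 0.015 m and y of tin_centre in the frame of stand_a_seat between -0.012 and 0.012 m and angle between tin_centre's own z axis and vertical between 2.06 and 2.48 rad and distance between tin_centre and lid_centre below 0.007 m and angle between the z axis of tin_centre and the z axis of lid_centre, either way round below 0.15 rad and linear speed of tin_base below 0.02 m/s and angle between the z axis of tin_centre and the x axis of stand_a_seat, either way round below 0.91 rad); the robot touches nothing.
It fails at once if the lid came off the base (distance between tin_centre and lid_centre above 0.012 m).
It fails at once if the sanding disc was disturbed (distance of flap_disc from where it was at the start of the episode above 0.02 m).
It also fails if it takes over 46 s, if anything falls off the work surface, if the arm or the gripper's body presses on something with over 40 N, if the wrist force passes 120 N, or if a joint passes its speed limit or range.

## Working session

There is one attempt and no reset: what is moved stays moved. The work goes in short steps, Python scripts to look and compute and a tool call to move; the robot and the scene stay as the last step left them, time stands still between calls to the robot, and variables do not carry over. Pictures are saved under pics/ and viewed, and the job is handed in when it is done.

Besides the shell and the picture viewer there is one more tool, called after "Call:" as name(argument=value, ...) on one line, values as JSON. play_rows: Moves the arm, as the interface text tells. Its arguments: {"type":"object","properties":{"increments":{"type":"array","items":{"type":"array","items":{"type":"number"}}},"force":{"type":"number"}},"required":["increments"]}

```bash
mkdir -p pics
cat > h.py <<'E'
import numpy as np,cv2
from bench import r,grab_frame
from scipy.spatial.transform import Rotation as R
def snap(n,tag):
    f=grab_frame(n); cv2.imwrite(f'pics/{n}_{tag}.png',f['color']); np.savez(f'pics/{n}_{tag}.npz',**f); return f
def pts(f):
    d=f['depth'];K=f['K'];v,u=np.mgrid[:d.shape[0],:d.shape[1]]
    x=(u-K[0,2])/K[0,0]*d;y=(v-K[1,2])/K[1,1]*d
    P=np.stack([x,-y,-d],-1)
    return P@f['T'][:3,:3].T+f['T'][:3,3]
E
python3 - <<'E'
from h import *
for n in ['scene','top','wrist']:
    f=snap(n,'0'); print(n,f['K'].round(1).tolist(),f['T'].round(3).tolist())
o=r.get_obs(); print({k:np.round(v,3) for k,v in o.items()}, r.grip_depth)
E
```

```text
scene [[488.1, 0.0, 254.7], [0.0, 488.1, 195.0], [0.0, 0.0, 1.0]] [[0.652, 0.38, -0.656, -0.356], [-0.758, 0.329, -0.563, -0.826], [0.001, 0.864, 0.503, 0.774], [0.0, 0.0, 0.0, 1.0]]
top [[349.5, 0.0, 253.3], [0.0, 349.5, 192.2], [0.0, 0.0, 1.0]] [[-0.002, 0.982, -0.187, 0.349], [-1.0, -0.001, 0.007, -0.055], [0.007, 0.187, 0.982, 0.916], [0.0, 0.0, 0.0, 1.0]]
wrist [[278.5, 0.0, 256.3], [0.0, 278.5, 192.1], [0.0, 0.0, 1.0]] [[0.352, -0.902, -0.249, 0.175], [0.936, 0.339, 0.095, 0.657], [-0.001, -0.267, 0.964, 0.373], [0.0, 0.0, 0.0, 1.0]]
{'clock': np.float64(0.15), 'joints': array([-1.318,  0.478,  0.022,  1.556, -0.012,  1.109, -0.083]), 'qvel': array([ 0.003, -0.001,  0.001, -0.005,  0.002,  0.001, -0.002]), 'tau': array([ 3.0000e-03, -5.9692e+01,  1.6100e+00, -2.8149e+01,  1.3000e-02,
        7.0000e-03, -0.0000e+00]), 'tcp_pos': array([0.238, 0.631, 0.231]), 'orientation': array([-5.64e-01, -3.09e+00,  2.00e-03]), 'contact_force': array([ 0.062, -0.66 ,  0.328]), 'moment': array([ 0.029, -0.019, -0.002]), 'grip_width': np.float64(0.085)} 0.0187
```

View pics/scene_0.png

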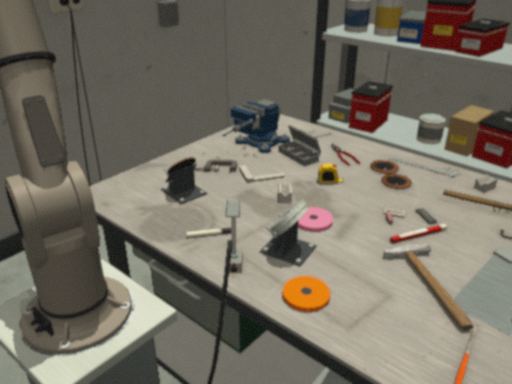

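View pics/top_0.png

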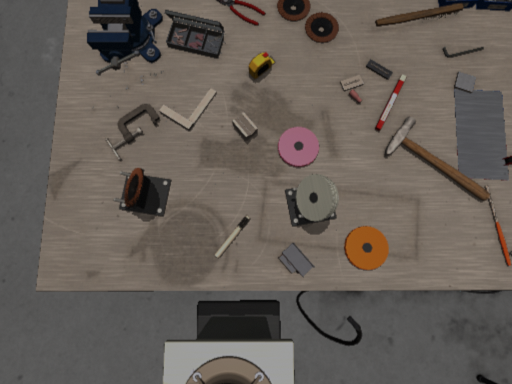

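View pics/wrist_0.png

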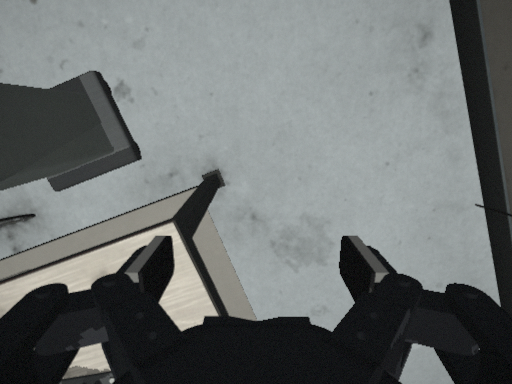

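Run:
```python
from h import *
ft=dict(np.load('pics/top_0.npz')); fs=dict(np.load('pics/scene_0.npz'))
a=cv2.resize(ft['color'][150:250,250:400],None,fx=4,fy=4,interpolation=cv2.INTER_CUBIC)
b=cv2.resize(fs['color'][180:320,220:350],None,fx=4,fy=4,interpolation=cv2.INTER_CUBIC)[:400]
cv2.imwrite('pics/crop0.png',a);cv2.imwrite('pics/crop0s.png',b)
P=pts(ft);Q=pts(fs)
for (u,v) in [(316,198),(313,182),(330,198),(305,198),(316,215),(298,147),(290,190),(300,222),(135,190),(160,195),(145,190),(150,210),(240,230),(296,260)]:
    print('top',u,v,P[v,u].round(3))
for (u,v) in [(291,219),(296,211),(282,222),(265,250),(288,262),(185,175),(235,210),(235,260)]: print('sc',u,v,Q[v,u].round(3))
```

```text
top 316 198 [ 0.487 -0.207  0.116]
top 313 182 [ 0.525 -0.201  0.114]
top 330 198 [ 0.482 -0.233  0.144]
top 305 198 [ 0.492 -0.185  0.089]
top 316 215 [ 0.448 -0.207  0.107]
top 298 147 [ 0.643 -0.182  0.016]
top 290 190 [ 0.527 -0.159  0.007]
top 300 222 [ 0.442 -0.183  0.006]
top 135 190 [0.513 0.226 0.082]
top 160 195 [0.514 0.184 0.009]
top 145 190 [0.523 0.218 0.03 ]
top 150 210 [0.474 0.209 0.006]
top 240 230 [ 0.421 -0.027  0.01 ]
top 296 260 [ 0.346 -0.15   0.171]
sc 291 219 [ 0.46  -0.242  0.125]
sc 296 211 [ 0.476 -0.244  0.141]
sc 282 222 [ 0.444 -0.227  0.117]
sc 265 250 [ 0.445 -0.174  0.006]
sc 288 262 [ 0.45  -0.246  0.001]
sc 185 175 [0.526 0.219 0.061]
sc 235 210 [ 0.345 -0.164  0.173]
sc 235 260 [ 0.335 -0.169  0.036]
```

View pics/crop0.png

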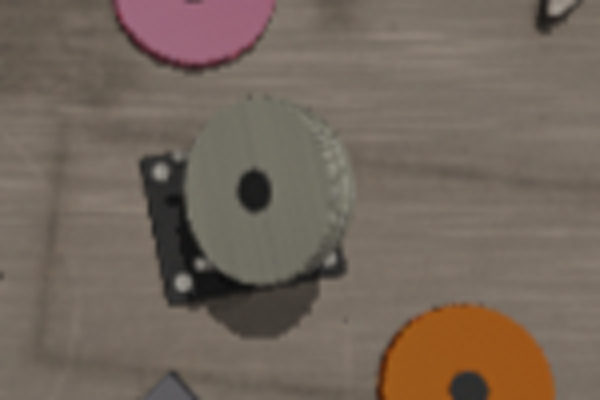

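View pics/crop0s.png

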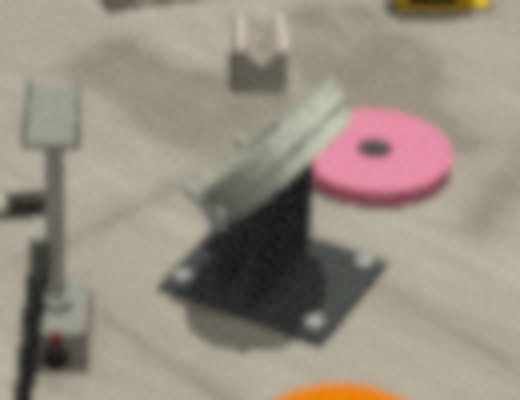

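Run:
```python
from h import *
ft=dict(np.load('pics/top_0.npz'));fs=dict(np.load('pics/scene_0.npz'))
P=pts(ft)
m=np.zeros(P.shape[:2],bool); m[150:240,280:350]=True
m&=(P[...,2]>0.05)
q=P[m]; print(len(q))
seed=P[185:212,306:322].reshape(-1,3)
for it in range(5):
    c=seed.mean(0); n=np.linalg.svd(seed-c)[2][2]; n*=np.sign(n[2])
    d=(q-c)@n; seed=q[np.abs(d)<0.004]
print('n',n.round(3),'tilt',np.degrees(np.arccos(n[2])),'yaw',np.degrees(np.arctan2(n[1],n[0])),len(seed),'rms',((seed-c)@n).std())
e1=np.array([n[0],n[1],0]);e1/=np.linalg.norm(e1); e1=e1*n[2]-np.array([0,0,1])*np.hypot(n[0],n[1]); e2=np.cross(n,e1)
uv=np.stack([(seed-c)@e1,(seed-c)@e2],1).astype(np.float32)
(cx,cy),rad=cv2.minEnclosingCircle(uv*1000); print('circ',cx,cy,rad)
print(np.percentile(uv,[0.5,99.5],axis=0))
fc=c+e1*cx/1000+e2*cy/1000; print('face centre',fc,'tin centre',fc-0.014*n)
# hub: dark disc
col=ft['color'].astype(int).sum(2); mm=np.zeros_like(m); mm[185:212,300:330]=True
hb=mm&(col<150); v,u=np.nonzero(hb); print('hub px',u.mean(),v.mean(),len(u)); print(P[hb].mean(0))
# by ray onto plane
def ray(f,u,v,c,n):
    K=f['K'];d=np.array([(u-K[0,2])/K[0,0],-(v-K[1,2])/K[1,1],-1]);d=f['T'][:3,:3]@d;o=f['T'][:3,3]
    return o+d*((c-o)@n)/(d@n)
print('hub ray',ray(ft,u.mean(),v.mean(),c,n), ray(ft,u.mean(),v.mean(),c,n)-0.014*n)
# stand base bolts / plate: base dark region
hsv=cv2.cvtColor(ft['color'],cv2.COLOR_BGR2HSV)
```

```text
1647
n [-0.132  0.752  0.646] tilt 49.75317930541837 yaw 99.95833520464538 1422 rms 0.001228425949114434
circ 3.8610317707061768 0.6259218454360962 57.443904876708984
[[-0.05114986 -0.05316104]
 [ 0.05602519  0.05278339]]
face centre [ 0.48784931 -0.2014111   0.10878287] tin centre [ 0.48969722 -0.21193586  0.09973773]
hub px 313.0 197.33928571428572 56
[ 0.48973322 -0.20082509  0.10931125]
hub ray [ 0.48984777 -0.20096307  0.10866984] [ 0.49169568 -0.21148783  0.09962469]
```

```bash
cat >> h.py <<'E'
from scipy.linalg import logm,expm
C=np.array([0.491,-0.2117,0.0997]); yaw=np.radians(100)
S=np.array([np.cos(yaw),np.sin(yaw),0]); Z=np.array([0,0,1.]); a=np.radians(50)
N=S*np.sin(a)+Z*np.cos(a); U=-S*np.cos(a)+Z*np.sin(a); E_=np.cross(N,-U)*-1  # e
E_=np.cross(-U,N)
def now():
    o=r.get_obs(); T=np.eye(4);T[:3,:3]=R.from_rotvec(o['orientation']).as_matrix();T[:3,3]=o['tcp_pos'];return T
def plan(Tt,n):
    T0=now(); D=np.linalg.inv(T0)@Tt
    L=logm(D).real/n; s=expm(L); t=s[:3,3]*1000; w=R.from_matrix(s[:3,:3]).as_rotvec()
    print('rows',n,'t',t.round(1).tolist(),'w',w.round(4).tolist(),'| total ang',np.degrees(np.linalg.norm(w))*n, 'per row deg',np.degrees(np.linalg.norm(w)),'mm',np.linalg.norm(t))
    q=r.get_obs(); print('q',np.round(q['joints'],3).tolist(),'t',q['clock'],'F',np.round(q['contact_force'],1),'tcp',q['tcp_pos'].round(4),'w',round(float(q['grip_width']),4))
def pose(z,y,p):
    T=np.eye(4);T[:3,2]=z;T[:3,1]=y;T[:3,0]=np.cross(y,z);T[:3,3]=p;return T
E
python3 - <<'E'
from h import *
print(N,U,E_)
T=now(); M=np.eye(4);M[:3,:3]=R.from_euler('z',-95,degrees=True).as_matrix();M[2,3]=0.17
plan(M@T,25)
E
```

```text
[-0.13302222  0.75440651  0.64278761] [ 0.1116189  -0.63302222  0.76604444] [9.84807753e-01 1.73648178e-01 1.38777878e-17]
rows 25 t [-44.7, -1.5, -6.8] w [0.0, 0.0001, 0.0663] | total ang 94.99999999999997 per row deg 3.799999999999999 mm 45.243848943849166
q [-1.318, 0.478, 0.022, 1.556, -0.012, 1.109, -0.083] t 0.15 F [ 0.1 -0.7  0.3] tcp [0.2381 0.6311 0.2306] w 0.0852
```

Call:
play_rows(increments=[[-30,0,-25,0,0,0.045,0],[-40,-1,-25,0,0,0.06,0],[-45,-1,-25,0,0,0.066,0],[-45,-1,-25,0,0,0.066,0],[-45,-1,-20,0,0,0.066,60]], force=60)

```text
clock: 0.65
tcp_pos: [0.4112, 0.5349, 0.3467]
orientation: [-1.01, -2.968, 0.02]
contact_force: [1.2, -0.1, -0.8]
grip_width: 0.0733
```

Call:
play_rows(increments=[[-48,-1,-15,0,0,0.07,60],[-48,-1,-15,0,0,0.07,60],[-48,-1,-10,0,0,0.07,60],[-48,-1,-5,0,0,0.07,60],[-48,-1,-5,0,0,0.07,60]])

```text
clock: 1.15
tcp_pos: [0.5772, 0.358, 0.3985]
orientation: [-1.53, -2.739, 0.017]
contact_force: [0.6, 0.2, 0.5]
grip_width: 0.0651
```

Run:
```python
from h import *
print(now().round(3)); 
B=pose(-U,E_,C+0.25*U); plan(B,12)
M=np.eye(4);M[:3,:3]=R.from_euler('z',-45,degrees=True).as_matrix(); plan(M@now(),12)
```

```text
[[-0.525  0.851 -0.009  0.577]
 [ 0.851  0.525 -0.008  0.358]
 [-0.002 -0.011 -1.     0.399]
 [ 0.     0.     0.     1.   ]]
rows 12 t [-55.9, -27.6, -9.3] w [-0.0119, 0.0578, 0.0299] | total ang 45.47452349814197 per row deg 3.789543624845164 mm 63.00428238979406
q [-0.844, 0.407, 0.296, 1.314, -0.115, 1.449, -0.004] t 1.15 F [0.6 0.2 0.5] tcp [0.5772 0.358  0.3985] w 0.0651
rows 12 t [-44.4, -1.3, 0.1] w [0.0001, 0.0007, 0.0654] | total ang 45.000000000000014 per row deg 3.7500000000000013 mm 44.448015179906164
q [-0.844, 0.407, 0.296, 1.314, -0.115, 1.449, -0.004] t 1.15 F [0.6 0.2 0.5] tcp [0.5772 0.358  0.3985] w 0.0651
```

Call:
play_rows(increments=[[-42,-20,-10,-0.009,0.043,0.022,60],[-42,-20,-10,-0.009,0.043,0.022,60],[-42,-20,-8,-0.009,0.043,0.022,60],[-42,-20,-8,-0.009,0.043,0.022,60],[-42,-20,-8,-0.009,0.043,0.022,60]])

```text
clock: 1.65
tcp_pos: [0.5943, 0.1168, 0.4229]
orientation: [-1.591, -2.498, -0.204]
contact_force: [1.2, 0.2, -0.6]
grip_width: 0.0652
```

Run:
```python
from h import *
B=pose(-U,E_,C+0.25*U); plan(B,12)
for s in (1,-1): plan(pose(-U,s*N,C+0.25*U),16)
```

```text
rows 12 t [-38.1, -18.9, -6.1] w [-0.008, 0.0394, 0.0204] | total ang 31.003515096318985 per row deg 2.583626258026582 mm 42.95802402391951
q [-0.468, 0.283, 0.382, 1.454, -0.32, 1.482, 0.377] t 1.65 F [ 1.2  0.2 -0.6] tcp [0.5943 0.1168 0.4229] w 0.0652
rows 16 t [-12.9, -31.6, -5.7] w [-0.0269, 0.0179, -0.0809] | total ang 79.8319618216641 per row deg 4.989497613854006 mm 34.563125903743575
q [-0.468, 0.283, 0.382, 1.454, -0.32, 1.482, 0.377] t 1.65 F [ 1.2  0.2 -0.6] tcp [0.5943 0.1168 0.4229] w 0.0652
rows 16 t [-35.3, 9.7, -3.4] w [0.0191, 0.0288, 0.1113] | total ang 106.86327961359844 per row deg 6.678954975849902 mm 36.76702143105349
q [-0.468, 0.283, 0.382, 1.454, -0.32, 1.482, 0.377] t 1.65 F [ 1.2  0.2 -0.6] tcp [0.5943 0.1168 0.4229] w 0.0652
```

Call:
play_rows(increments=[[-40,-20,-6,-0.008,0.04,0.02,60],[-40,-20,-6,-0.008,0.04,0.02,60],[-40,-20,-6,-0.008,0.04,0.02,60],[-40,-20,-6,-0.008,0.04,0.02,60],[-40,-20,-6,-0.008,0.04,0.02,60]])

```text
clock: 2.15
tcp_pos: [0.5769, -0.1151, 0.3897]
orientation: [-1.621, -2.266, -0.396]
contact_force: [1.7, 0.8, -0.7]
grip_width: 0.0652
```

Call:
play_rows(increments=[[-40,-20,-6,-0.008,0.04,0.02,60],[-40,-20,-6,-0.008,0.04,0.02,60],[-38,-19,-6,-0.008,0.04,0.02,60],[-38,-19,-6,-0.008,0.04,0.02,60],[-35,-17,-6,-0.008,0.04,0.02,60]])

```text
clock: 2.65
tcp_pos: [0.5352, -0.3231, 0.3165]
orientation: [-1.627, -2.026, -0.565]
contact_force: [1.1, 0.1, -0.3]
grip_width: 0.0654
```

Run:
```python
from h import *
B=pose(-U,E_,C+0.25*U); plan(B,2)
for s in (1,-1): plan(pose(-U,s*N,C+0.25*U),16)
```

```text
rows 2 t [-24.5, -12.9, -3.1] w [-0.0028, 0.0281, 0.0206] | total ang 4.005255801188728 per row deg 2.002627900594364 mm 27.84168331584711
q [0.358, 0.672, 0.519, 1.289, -0.636, 1.831, 1.106] t 2.65 F [ 1.1  0.1 -0.3] tcp [ 0.5352 -0.3231  0.3165] w 0.0654
rows 16 t [-1.3, -3.6, -0.5] w [-0.003, 0.0025, -0.0956] | total ang 87.68394619656091 per row deg 5.480246637285057 mm 3.8379829417064917
q [0.358, 0.672, 0.519, 1.289, -0.636, 1.831, 1.106] t 2.65 F [ 1.1  0.1 -0.3] tcp [ 0.5352 -0.3231  0.3165] w 0.0654
rows 16 t [-3.7, 1.0, -0.4] w [0.0025, 0.003, 0.1007] | total ang 92.40736169278357 per row deg 5.775460105798973 mm 3.8788612683626793
q [0.358, 0.672, 0.519, 1.289, -0.636, 1.831, 1.106] t 2.65 F [ 1.1  0.1 -0.3] tcp [ 0.5352 -0.3231  0.3165] w 0.0654
```

Call:
play_rows(increments=[[-3,-6,0,-0.004,0.003,-0.12,60],[-3,-6,0,-0.004,0.003,-0.12,60],[-3,-6,0,-0.004,0.003,-0.12,60],[-2,-6,0,-0.004,0.003,-0.12,60],[-2,-6,0,-0.004,0.003,-0.12,60]])

```text
clock: 3.15
tcp_pos: [0.5071, -0.3516, 0.2944]
orientation: [-0.989, -2.496, -0.8]
contact_force: [0.9, 0.0, -0.2]
grip_width: 0.0656
```

Run:
```python
from h import *
for s in (1,): plan(pose(-U,s*N,C+0.25*U),8)
for ph in (-30,30):
    d=np.cos(np.radians(ph))*U+np.sin(np.radians(ph))*E_; print(ph,d.round(3));plan(pose(-d,N,C+0.2*d),8)
```

```text
rows 8 t [-2.1, -1.4, -1.3] w [-0.003, 0.0025, -0.1158] | total ang 53.12361455981005 per row deg 6.640451819976256 mm 2.835683118775543
q [0.497, 0.673, 0.376, 1.304, -0.57, 1.799, 1.724] t 3.15 F [ 0.9  0.  -0.2] tcp [ 0.5071 -0.3516  0.2944] w 0.0656
-30 [-0.396 -0.635  0.663]
rows 8 t [10.9, -8.5, 5.7] w [-0.0332, -0.0582, -0.1122] | total ang 59.90651981302472 per row deg 7.48831497662809 mm 14.915207422868646
q [0.497, 0.673, 0.376, 1.304, -0.57, 1.799, 1.724] t 3.15 F [ 0.9  0.  -0.2] tcp [ 0.5071 -0.3516  0.2944] w 0.0656
30 [ 0.589 -0.461  0.663]
rows 8 t [-14.9, 5.8, 5.1] w [0.0274, 0.0631, -0.114] | total ang 61.02541839416178 per row deg 7.628177299270223 mm 16.748559091312526
q [0.497, 0.673, 0.376, 1.304, -0.57, 1.799, 1.724] t 3.15 F [ 0.9  0.  -0.2] tcp [ 0.5071 -0.3516  0.2944] w 0.0656
```

Run:
```python
from h import *
for ph in (-12,):
    d=np.cos(np.radians(ph))*U+np.sin(np.radians(ph))*E_; print(ph,d.round(3));plan(pose(-d,N,C+0.18*d),8)
```

```text
-12 [-0.096 -0.655  0.749]
rows 8 t [2.9, -4.0, 7.6] w [-0.0151, -0.0218, -0.115] | total ang 54.11627665505238 per row deg 6.764534581881548 mm 9.120589699211356
q [0.497, 0.673, 0.376, 1.304, -0.57, 1.799, 1.724] t 3.15 F [ 0.9  0.  -0.2] tcp [ 0.5071 -0.3516  0.2944] w 0.0656
```

Call:
play_rows(increments=[[3,-4,8,-0.015,-0.022,-0.12,60],[3,-4,8,-0.015,-0.022,-0.12,60],[3,-4,8,-0.015,-0.022,-0.12,60],[3,-4,8,-0.015,-0.022,-0.12,60],[3,-4,8,-0.015,-0.022,-0.12,60]])

```text
clock: 3.65
tcp_pos: [0.4817, -0.335, 0.2546]
orientation: [-0.258, -2.928, -1.037]
contact_force: [0.6, 1.0, 0.6]
grip_width: 0.0656
```

Run:
```python
from h import *
for ph in (-12,):
    d=np.cos(np.radians(ph))*U+np.sin(np.radians(ph))*E_; print(ph,d.round(3));plan(pose(-d,N,C+0.15*d),4)
f=snap('wrist','1')
```

```text
-12 [-0.096 -0.655  0.749]
rows 4 t [1.8, -2.1, 12.1] w [-0.0103, -0.016, -0.074] | total ang 17.508461004745683 per row deg 4.377115251186421 mm 12.414660938055157
q [0.62, 0.596, 0.222, 1.499, -0.583, 1.595, 2.381] t 3.65 F [0.6 1.  0.6] tcp [ 0.4817 -0.335   0.2546] w 0.0656
```

View pics/wrist_1.png

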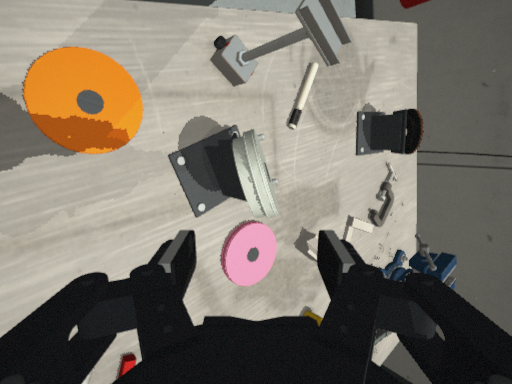

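Call:
play_rows(increments=[[2,-2,12,-0.01,-0.016,-0.08,60],[2,-2,12,-0.01,-0.016,-0.08,60],[2,-2,12,-0.01,-0.016,-0.08,60],[1,-1,10,-0.01,-0.016,-0.06,60]])

```text
clock: 4.1
tcp_pos: [0.475, -0.3109, 0.2126]
orientation: [-0.149, 2.809, 1.045]
contact_force: [0.0, -0.5, 0.1]
grip_width: 0.0653
```

Run:
```python
from h import *
for ph in (-12,):
    d=np.cos(np.radians(ph))*U+np.sin(np.radians(ph))*E_;plan(pose(-d,N,C+0.09*d),2)
f=snap('wrist','2'); snap('scene','2')
```

```text
rows 2 t [-0.7, 0.1, 30.6] w [0.0003, 0.0008, 0.004] | total ang 0.47347370312532827 per row deg 0.23673685156266414 mm 30.58326632722141
q [0.688, 0.596, 0.133, 1.615, -0.624, 1.473, 2.731] t 4.1 F [ 0.  -0.5  0.1] tcp [ 0.475  -0.3109  0.2126] w 0.0653
```

View pics/wrist_2.png

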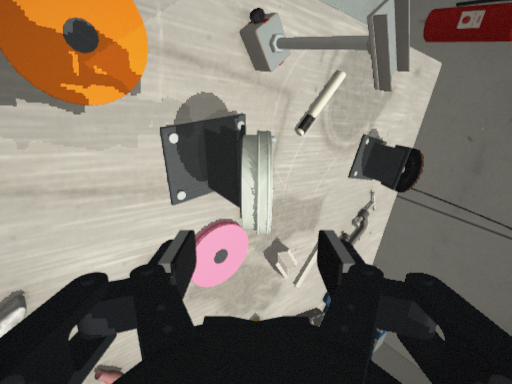

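View pics/scene_2.png

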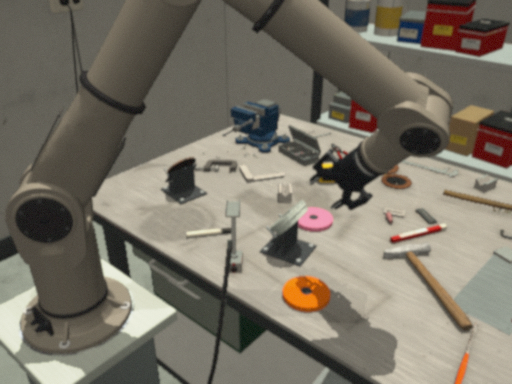

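Call:
play_rows(increments=[[0,0,25,0,0,0,60],[0,0,25,0,0,0,60],[0,0,12,0,0,0,60]])

```text
clock: 4.5
tcp_pos: [0.4819, -0.2724, 0.1666]
orientation: [-0.13, 2.815, 1.042]
contact_force: [-0.2, -0.3, 0.2]
grip_width: 0.0653
```

Run:
```python
from h import *
for ph in (-12,):
    d=np.cos(np.radians(ph))*U+np.sin(np.radians(ph))*E_;plan(pose(-d,N,C+0.04*d),2);plan(pose(-d,N,C+0.013*d),3)
f=snap('wrist','3')
P=pts(f); T=np.linalg.inv(now()); 
Q=P@T[:3,:3].T+T[:3,3]
# tin points: z between plane, distance to C
D=P-C; rr=np.linalg.norm(D-(D@N)[...,None]*N,axis=-1); nn=D@N
m=(rr<0.06)&(np.abs(nn)<0.03)&(D@U>0.0)&(f['depth']>0)
print(m.sum(), np.percentile(nn[m],[1,5,25,50,75,95,99]).round(4), 'rmax',np.percentile(rr[m],[50,90,99]).round(4), 'e', np.percentile((D@E_)[m],[1,50,99]).round(4))
```

```text
rows 2 t [-0.3, 0.9, 25.4] w [-0.0018, 0.0011, -0.0022] | total ang 0.3458093606455043 per row deg 0.17290468032275216 mm 25.39918810295446
q [0.651, 0.613, 0.111, 1.707, -0.654, 1.355, 2.741] t 4.5 F [-0.2 -0.3  0.2] tcp [ 0.4819 -0.2724  0.1666] w 0.0653
rows 3 t [-0.2, 0.6, 25.9] w [-0.0012, 0.0007, -0.0015] | total ang 0.3458093606455043 per row deg 0.11526978688183477 mm 25.929414416386923
q [0.651, 0.613, 0.111, 1.707, -0.654, 1.355, 2.741] t 4.5 F [-0.2 -0.3  0.2] tcp [ 0.4819 -0.2724  0.1666] w 0.0653
4757 [-0.0122 -0.0109 -0.005   0.0023  0.0089  0.0142  0.0153] rmax [0.0522 0.0541 0.0551] e [-0.0529 -0.0229  0.034 ]
```

View pics/wrist_3.png

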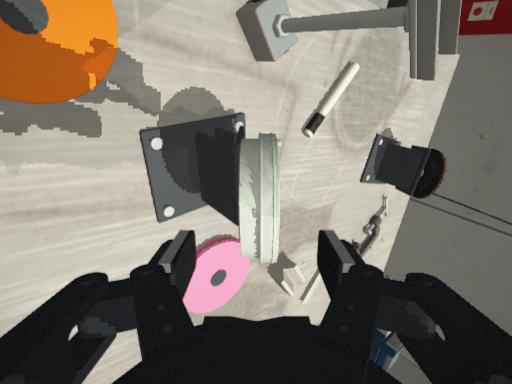

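Call:
play_rows(increments=[[0,1,22,-0.001,0.001,-0.001,60],[0,1,22,-0.001,0.001,-0.001,60],[0,1,15,-0.001,0.001,-0.001,60]])

```text
clock: 4.85
tcp_pos: [0.4894, -0.2336, 0.125]
orientation: [-0.131, 2.816, 1.04]
contact_force: [-0.2, -0.2, 0.9]
grip_width: 0.0653
```

Run:
```python
from h import *
for ph in (-12,):
    d=np.cos(np.radians(ph))*U+np.sin(np.radians(ph))*E_;plan(pose(-d,N,C+0.013*d+0.001*N),1)
f=snap('wrist','4')
```

```text
rows 1 t [1.6, 1.2, 20.4] w [-0.0051, 0.0013, -0.0041] | total ang 0.38242119533453567 per row deg 0.38242119533453567 mm 20.536885803608364
q [0.615, 0.637, 0.084, 1.781, -0.691, 1.246, 2.762] t 4.85 F [-0.2 -0.2  0.9] tcp [ 0.4894 -0.2336  0.125 ] w 0.0653
```

View pics/wrist_4.png

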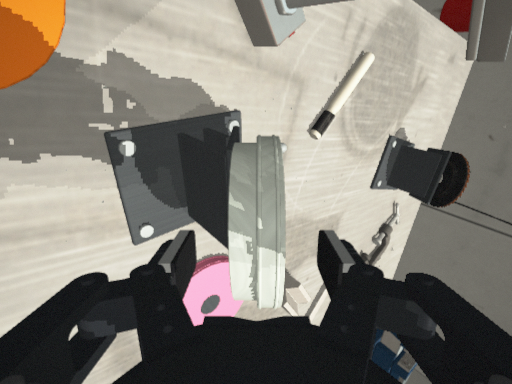

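Call:
play_rows(increments=[[1,1,15,-0.004,0.001,-0.003,60],[0.5,0.5,6,0,0,0,60]])

```text
clock: 5.1
tcp_pos: [0.4902, -0.217, 0.1088]
orientation: [-0.138, 2.814, 1.047]
contact_force: [-0.5, 0.8, -0.2]
grip_width: 0.0652
```

Run:
```python
from h import *
for ph in (-12,):
    d=np.cos(np.radians(ph))*U+np.sin(np.radians(ph))*E_;plan(pose(-d,N,C+0.013*d+0.001*N),1)
```

```text
rows 1 t [0.5, -0.9, -2.7] w [0.0003, -0.0007, -0.0007] | total ang 0.059811512707924355 per row deg 0.059811512707924355 mm 2.8420385018353778
q [0.604, 0.65, 0.07, 1.809, -0.707, 1.208, 2.776] t 5.1 F [-0.5  0.8 -0.2] tcp [ 0.4902 -0.217   0.1088] w 0.0652
```

Call:
play_rows(increments=[[0.5,-0.9,-3,0,0,0,60],[0,0,0,0,0,0,110],[0,0,0,0,0,0,140],[0,0,0,0,0,0,160]], force=60)

```text
clock: 5.5
tcp_pos: [0.4897, -0.2216, 0.1111]
orientation: [-0.135, 2.814, 1.044]
contact_force: [-0.3, 0.5, -0.1]
grip_width: 0.0318
```

Call:
play_rows(increments=[[0,0,0,0,0,0,180],[0,0,0,0,0,0,220],[0,0,0,0,0,0,255],[0,0,0,0,0,0,255]], force=60)

```text
clock: 5.9
tcp_pos: [0.4897, -0.2219, 0.1114]
orientation: [-0.135, 2.814, 1.044]
contact_force: [-0.6, 1.1, -0.8]
grip_width: 0.0271
```

Run:
```python
from h import *
for ph in (-12,):
    d=np.cos(np.radians(ph))*U+np.sin(np.radians(ph))*E_;plan(pose(-d,N,C+0.013*d+0.001*N),1)
o=r.get_obs(); np.savez('grasp.npz',T=now()); print(now().round(4).tolist(), o['moment'].round(2)); c=np.linalg.inv(now())@np.r_[C,1]; print('C in tool',c.round(4))
snap('wrist','5')
```

```text
rows 1 t [0.2, 1.0, 2.5] w [-0.0018, 0.0011, -0.0016] | total ang 0.15000099785261437 per row deg 0.15000099785261437 mm 2.7406328222506198
q [0.608, 0.648, 0.073, 1.803, -0.704, 1.215, 2.775] t 5.9 F [-0.6  1.1 -0.8] tcp [ 0.4897 -0.2219  0.1114] w 0.0271
[[-0.9866, -0.1313, 0.0969, 0.4897], [-0.0363, 0.7556, 0.654, -0.2219], [-0.1591, 0.6417, -0.7503, 0.1114], [0.0, 0.0, 0.0, 1.0]] [-0.75  0.08 -0.  ]
C in tool [2.00e-04 0.00e+00 1.55e-02 1.00e+00]
```

View pics/wrist_5.png

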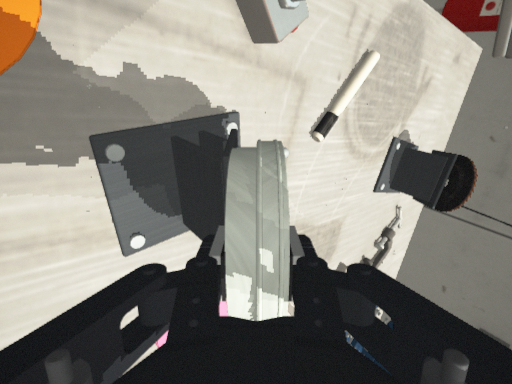

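Call:
play_rows(increments=[[0,0,0,0,0,0,255],[-1,5,-4,0,0,0,255],[-1.6,6.5,-7.5,0,0,0,255],[-2,8,-10,0,0,0,255],[-2,8,-10,0,0,0,255]], force=75)

```text
clock: 6.45
tcp_pos: [0.4885, -0.2213, 0.1551]
orientation: [-0.133, 2.817, 1.046]
contact_force: [0.8, 0.2, -0.7]
grip_width: 0.0268
```

Run:
```python
from h import *
f=snap('wrist','6'); g=snap('scene','6')
plan(pose(now()[:3,2],now()[:3,1],now()[:3,3]+[0,0,0.08]),5)
im=cv2.resize(g['color'][120:320,200:400],None,fx=3,fy=3); cv2.imwrite('pics/c6.png',np.hstack([im[:,:500],np.zeros((600,1,3),np.uint8)]))
```

```text
rows 5 t [-2.5, 10.2, -12.0] w [-0.0, -0.0, -0.0] | total ang 4.3812140199968526e-15 per row deg 8.762428039993706e-16 mm 15.999999999999995
q [0.6, 0.584, 0.085, 1.788, -0.686, 1.277, 2.724] t 6.55 F [ 0.5 -1.2 -1.6] tcp [ 0.4896 -0.2222  0.1563] w 0.0272
```

View pics/wrist_6.png

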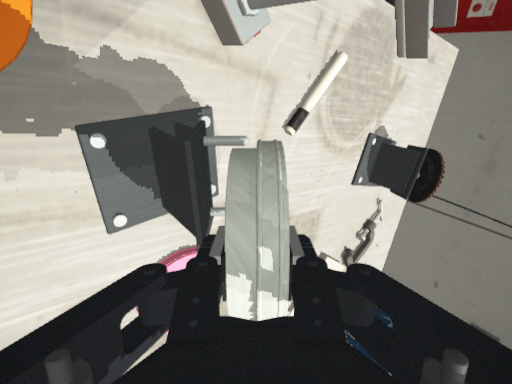

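View pics/c6.png

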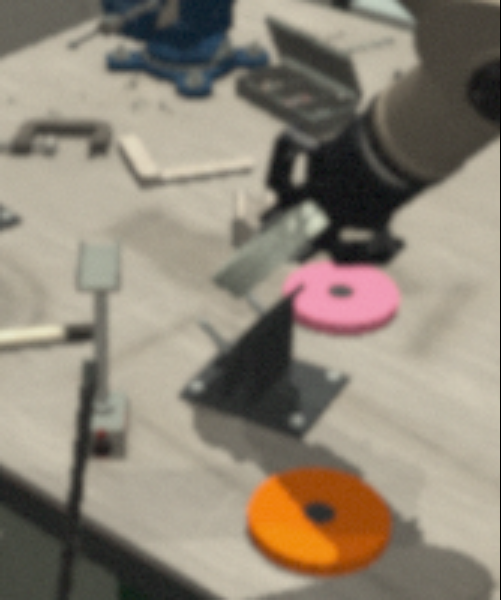

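Call:
play_rows(increments=[[-2.5,10,-12,0,0,0,255],[-3,13,-15,0,0,0,255],[-3,13,-15,0,0,0,255],[-3,13,-15,0,0,0,255],[-2.5,10,-12,0,0,0,255]])

```text
clock: 7.05
tcp_pos: [0.4878, -0.2214, 0.2549]
orientation: [-0.134, 2.816, 1.044]
contact_force: [0.5, -0.4, -1.6]
grip_width: 0.0271
```

Run:
```python
from h import *
f=snap('wrist','7'); g=snap('scene','7'); t=snap('top','7')
o=r.get_obs(); print(o['tcp_pos'],o['joints'].round(3),o['clock'],o['grip_width'])
im=cv2.resize(g['color'][140:300,220:350],None,fx=4,fy=4)[:600]; cv2.imwrite('pics/c7.png',im)
im=cv2.resize(t['color'][150:250,250:400],None,fx=4,fy=4); cv2.imwrite('pics/c7t.png',im)
```

```text
[ 0.48811088 -0.2216992   0.25373431] [ 0.587  0.463  0.102  1.728 -0.655  1.423  2.613] 7.2 0.027109759157148288
```

View pics/wrist_7.png

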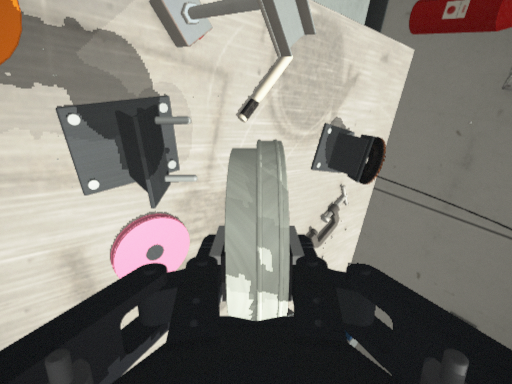

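View pics/c7t.png

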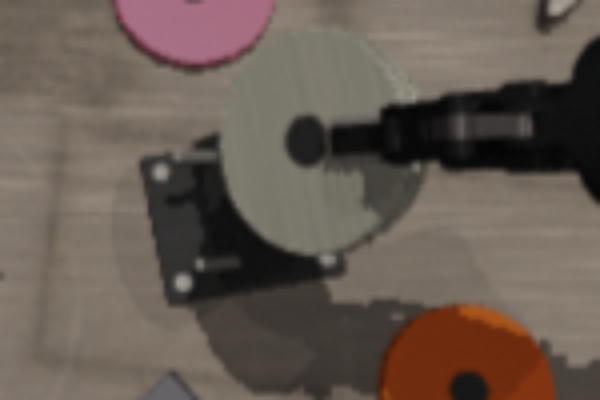

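View pics/c7.png

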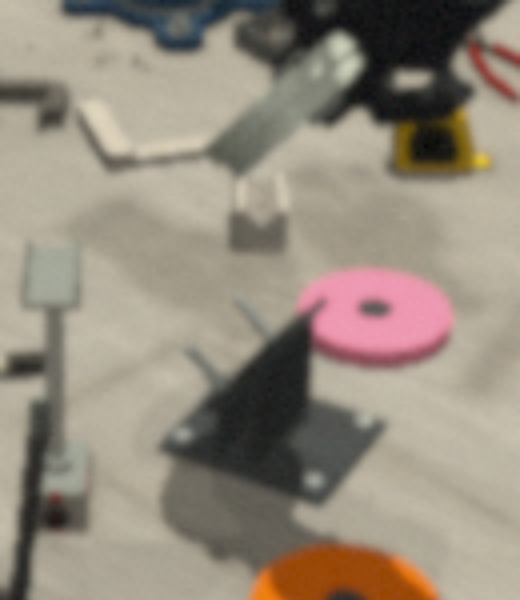

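Call:
play_rows(increments=[[0,0,0,0,0,0.06,255],[0,0,0,0,0,0.1,255],[0,0,0,0,0,0.12,255],[0,0,0,0,0,0.12,255],[0,0,0,0,0,0.12,255]])

```text
clock: 7.7
tcp_pos: [0.4855, -0.2202, 0.2487]
orientation: [-0.638, -2.811, -1.087]
contact_force: [0.3, 0.3, -1.5]
grip_width: 0.0269
```

Call:
play_rows(increments=[[0,0,0,0,0,0.14,255],[0,0,0,0,0,0.14,255],[0,0,0,0,0,0.14,255],[0,0,0,0,0,0.14,255],[0,0,0,0,0,0.12,255]])

```text
clock: 8.2
tcp_pos: [0.4828, -0.2182, 0.2423]
orientation: [-1.465, -2.238, -0.914]
contact_force: [0.6, 0.3, -1.9]
grip_width: 0.0271
```

Run:
```python
from h import *
ph=-12
d=np.cos(np.radians(ph))*U+np.sin(np.radians(ph))*E_;plan(pose(-d,-N,C+0.0155*d+[0,0,.13]),12)
f=snap('wrist','8')
```

```text
rows 12 t [-0.0, 0.7, -0.1] w [-0.0014, 0.0002, 0.1566] | total ang 107.657780950073 per row deg 8.971481745839418 mm 0.7457475612503511
q [0.416, 0.491, 0.335, 1.755, -0.728, 1.469, 1.448] t 8.2 F [ 0.6  0.3 -1.9] tcp [ 0.4828 -0.2182  0.2423] w 0.0271
```

View pics/wrist_8.png

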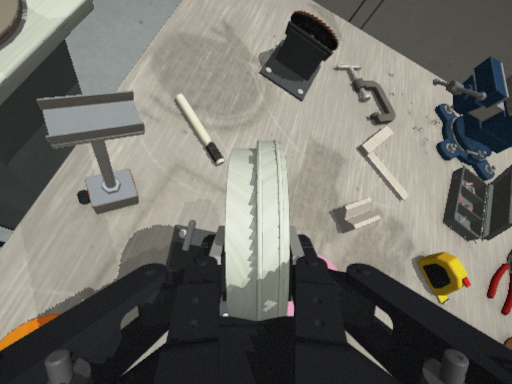

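Call:
play_rows(increments=[[0,1,-1,-0.001,0,0.14,255],[0,1,-1,-0.001,0,0.14,255],[0,1,-1,-0.001,0,0.14,255],[0,1,-1,-0.001,0,0.14,255],[0,1,-1,-0.001,0,0.14,255]])

```text
clock: 8.75
tcp_pos: [0.4852, -0.2193, 0.2416]
orientation: [-2.041, -1.491, -0.661]
contact_force: [-0.1, -0.2, -2.1]
grip_width: 0.0269
```

Call:
play_rows(increments=[[0,1,-1,-0.001,0,0.14,255],[0,1,-1,-0.001,0,0.14,255],[0,1,-1,-0.001,0,0.14,255],[0,1,-1,-0.001,0,0.12,255],[0,0,-1,-0.001,0,0.1,255]])

```text
clock: 9.25
tcp_pos: [0.4869, -0.2226, 0.2394]
orientation: [-2.336, -0.726, -0.381]
contact_force: [-0.5, 0.1, -1.1]
grip_width: 0.0271
```

Run:
```python
from h import *
ph=-12
d=np.cos(np.radians(ph))*U+np.sin(np.radians(ph))*E_;plan(pose(-d,-N,C+0.0155*d+[0,0,.13]),5)
f=snap('wrist','9')
```

```text
rows 5 t [0.6, -0.1, -0.1] w [-0.0031, 0.0025, 0.0994] | total ang 28.509075632671085 per row deg 5.701815126534217 mm 0.6683936705833005
q [0.234, 0.556, 0.604, 1.751, -0.821, 1.556, 0.168] t 9.25 F [-0.5  0.1 -1.1] tcp [ 0.4869 -0.2226  0.2394] w 0.0271
```

View pics/wrist_9.png

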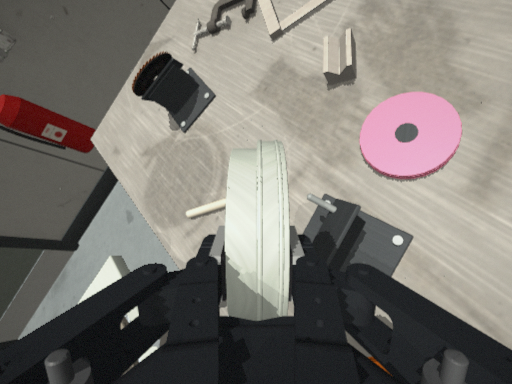

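Call:
play_rows(increments=[[0.6,0,-1,-0.003,0.003,0.12,255],[0.6,0,-1,-0.003,0.003,0.12,255],[0.6,0,-1,-0.003,0.003,0.1,255],[0.6,0,-1,-0.003,0.003,0.08,255],[0.6,0,0,-0.003,0.003,0.06,255]])

```text
clock: 9.8
tcp_pos: [0.4881, -0.2232, 0.2394]
orientation: [-2.42, -0.133, -0.179]
contact_force: [-0.3, 0.5, -2.4]
grip_width: 0.0269
```

Run:
```python
from h import *
ph=-12
d=np.cos(np.radians(ph))*U+np.sin(np.radians(ph))*E_;plan(pose(-d,-N,C+0.0155*d+[0,0,.06]),5)
```

```text
rows 5 t [-1.9, 8.6, 10.4] w [-0.0006, 0.0004, 0.0021] | total ang 0.6447879454484684 per row deg 0.12895758908969368 mm 13.61542053470517
q [0.168, 0.577, 0.707, 1.764, -0.863, 1.579, -0.278] t 9.8 F [-0.3  0.5 -2.4] tcp [ 0.4881 -0.2232  0.2394] w 0.0269
```

Call:
play_rows(increments=[[-2,8.5,10.5,-0.001,0,0.002,255],[-2,8.5,10.5,-0.001,0,0.002,255],[-2,8.5,10.5,-0.001,0,0.002,255],[-2,8.5,10.5,-0.001,0,0.002,255],[-1,4,5,0,0,0.002,255]])

```text
clock: 10.3
tcp_pos: [0.4884, -0.2201, 0.1709]
orientation: [-2.422, -0.134, -0.176]
contact_force: [-0.0, -0.3, -2.2]
grip_width: 0.0272
```

Run:
```python
from h import *
ph=-12
d=np.cos(np.radians(ph))*U+np.sin(np.radians(ph))*E_;plan(pose(-d,-N,C+0.0155*d+.004*U+.025*N),3)
f=snap('wrist','10'); g=snap('scene','10'); t=snap('top','10')
P=pts(t); T=now(); c=(T@[0.0002,0,0.0155,1])[:3]; n=-T[:3,1]*-1
n=-T[:3,1]  # up face normal
D=P-c; nn=D@n; rr=np.linalg.norm(D-nn[...,None]*n,axis=-1)
m=(rr<.065)&(abs(nn-.014)<.008)&(P[...,2]>.1)
q=P[m]; c0=q.mean(0); nf=np.linalg.svd(q-c0)[2][2]; nf*=np.sign(nf[2]); print(m.sum(),'normal',nf.round(3),'tool n',n.round(3),'N',N.round(3),'height med',np.median(nn[m]))
e1=np.cross(nf,[1,0,0]);e1/=np.linalg.norm(e1);e2=np.cross(nf,e1)
uv=(np.stack([(q-c0)@e1,(q-c0)@e2],1)*1000).astype(np.float32);(x,y),rad=cv2.minEnclosingCircle(uv); cc=c0+e1*x/1000+e2*y/1000-.014*nf
print('rad',rad,'centre seen',cc.round(4),'by tool',c.round(4))
im=cv2.resize(g['color'][140:300,220:350],None,fx=4,fy=4)[:600]; cv2.imwrite('pics/c10.png',im)
im=cv2.resize(t['color'][150:250,250:400],None,fx=4,fy=4); cv2.imwrite('pics/c10t.png',im)
```

```text
rows 3 t [-2.5, 4.9, 13.2] w [-0.0002, 0.0016, 0.0035] | total ang 0.6539692733501231 per row deg 0.21798975778337437 mm 14.354330111881515
q [0.189, 0.663, 0.67, 1.81, -0.911, 1.493, -0.189] t 10.3 F [-0.  -0.3 -2.2] tcp [ 0.4884 -0.2201  0.1709] w 0.0272
509 normal [-0.127  0.746  0.654] tool n [-0.143  0.754  0.641] N [-0.133  0.754  0.643] height med 0.013812127042822869
rad 53.44562911987305 centre seen [ 0.4971 -0.2186  0.1721] by tool [ 0.4903 -0.2105  0.1609]
```

View pics/wrist_10.png

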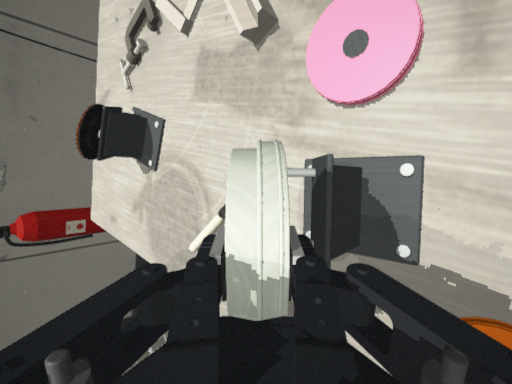

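View pics/c10.png

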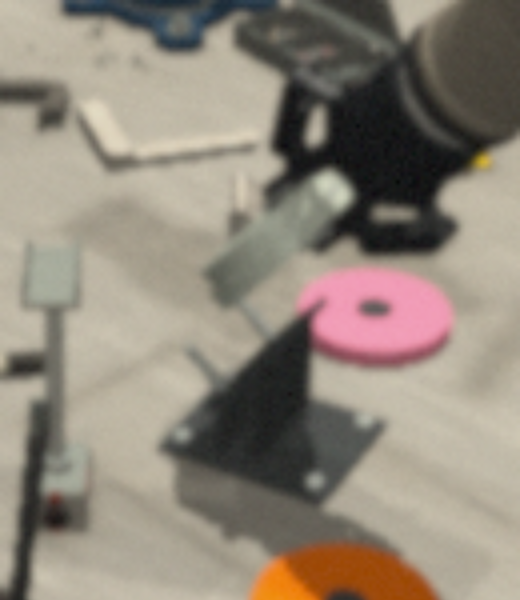

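View pics/c10t.png

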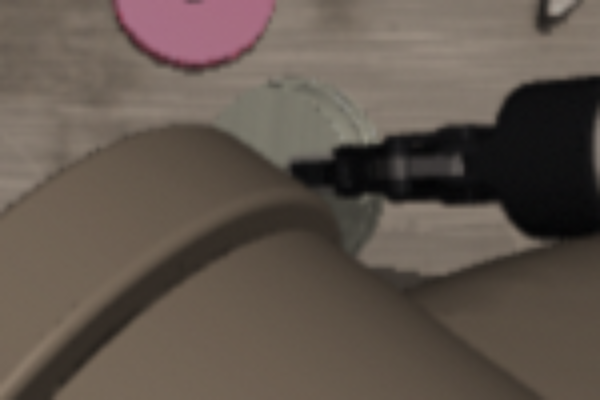

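Call:
play_rows(increments=[[-2.5,5,13,0,0.002,0.004,255],[-2.5,5,13,0,0.002,0.004,255],[-1.5,3,8,0,0.001,0.002,255]])

```text
clock: 10.75
tcp_pos: [0.4883, -0.2091, 0.137]
orientation: [-2.425, -0.12, -0.184]
contact_force: [0.1, -0.2, -1.4]
grip_width: 0.0267
```

Run:
```python
from h import *
ph=-12
d=np.cos(np.radians(ph))*U+np.sin(np.radians(ph))*E_;plan(pose(-d,-N,C+0.0155*d+.004*U+.004*N),2)
f=snap('wrist','11')
```

```text
rows 2 t [-1.3, 11.1, 3.6] w [0.0016, -0.0023, 0.0013] | total ang 0.36053801882149983 per row deg 0.18026900941074991 mm 11.742232709933981
q [0.187, 0.697, 0.65, 1.851, -0.951, 1.436, -0.152] t 10.75 F [ 0.1 -0.2 -1.4] tcp [ 0.4883 -0.2091  0.137 ] w 0.0267
```

View pics/wrist_11.png

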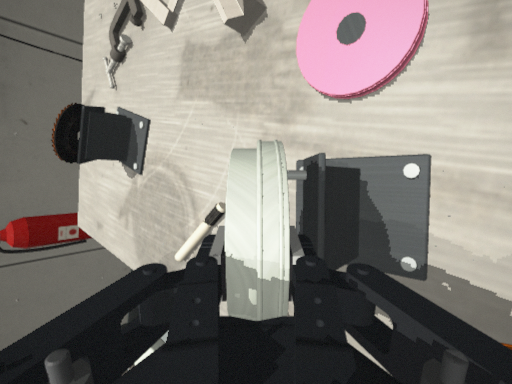

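Call:
play_rows(increments=[[-1,10,3,0.001,-0.002,0.001,255],[-1,8,3,0.001,-0.002,0.001,255],[0,2,1,0,0,0,255]])

```text
clock: 11.1
tcp_pos: [0.4896, -0.2192, 0.116]
orientation: [-2.422, -0.12, -0.176]
contact_force: [1.2, -1.3, -0.1]
grip_width: 0.027
```

Run:
```python
from h import *
ph=-12
d=np.cos(np.radians(ph))*U+np.sin(np.radians(ph))*E_;plan(pose(-d,-N,C+0.0155*d+.003*U+.0*N),2)
f=snap('wrist','12'); print(r.get_obs()['contact_force'],r.get_obs()['moment'])
```

```text
rows 2 t [-0.1, 2.5, -0.6] w [-0.0003, 0.0005, 0.0001] | total ang 0.07231059758622004 per row deg 0.03615529879311002 mm 2.556451457371137
q [0.212, 0.742, 0.637, 1.833, -0.962, 1.432, -0.127] t 11.1 F [ 1.2 -1.3 -0.1] tcp [ 0.4896 -0.2192  0.116 ] w 0.027
[ 0.30190282  0.20483178 -2.06982589] [-1.08492031  0.03519718 -0.08165569]
```

View pics/wrist_12.png

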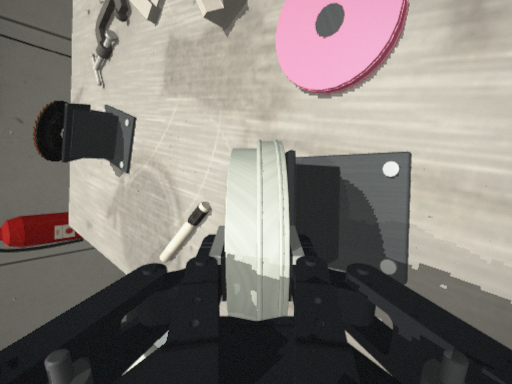

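Call:
play_rows(increments=[[0,2,-1,0,0,0,255],[0,1.5,0,0,0,0,255]])

```text
clock: 11.35
tcp_pos: [0.4902, -0.2234, 0.1145]
orientation: [-2.423, -0.119, -0.176]
contact_force: [0.4, -0.1, -3.1]
grip_width: 0.0271
```

Run:
```python
from h import *
ph=-12
d=np.cos(np.radians(ph))*U+np.sin(np.radians(ph))*E_;plan(pose(-d,-N,C+0.0155*d+.002*U+.0*N),1)
print(r.get_obs()['contact_force'],r.get_obs()['moment'])
```

```text
rows 1 t [-0.7, 0.8, 1.4] w [0.0002, 0.0005, 0.0002] | total ang 0.036823571547684335 per row deg 0.036823571547684335 mm 1.7687178278795836
q [0.218, 0.748, 0.637, 1.825, -0.962, 1.435, -0.124] t 11.35 F [ 0.4 -0.1 -3.1] tcp [ 0.4902 -0.2234  0.1145] w 0.0271
[ 0.37580975 -0.0719705  -3.09494959] [-0.99059099  0.13677743  0.0012349 ]
```

Call:
play_rows(increments=[[-0.5,1,1,0,0,0,255],[0,0.5,0.5,0,0,0,255]])

```text
clock: 11.55
tcp_pos: [0.4902, -0.2232, 0.1132]
orientation: [-2.421, -0.12, -0.177]
contact_force: [-0.7, 1.0, 0.2]
grip_width: 0.0271
```

Run:
```python
from h import *
ph=-12
d=np.cos(np.radians(ph))*U+np.sin(np.radians(ph))*E_;plan(pose(-d,-N,C+0.0155*d+.00*U+.0*N),1)
print(r.get_obs()['contact_force'],r.get_obs()['moment'])
f=snap('wrist','13')
```

```text
rows 1 t [-0.9, 0.1, 2.2] w [-0.0018, -0.0001, 0.0008] | total ang 0.11300532488307949 per row deg 0.11300532488307949 mm 2.355569488665385
q [0.22, 0.75, 0.635, 1.826, -0.964, 1.435, -0.121] t 11.55 F [-0.7  1.   0.2] tcp [ 0.4902 -0.2232  0.1132] w 0.0271
[-0.65708057  1.02868568  0.17827588] [-0.36493692  0.28472737  0.16469985]
```

View pics/wrist_13.png

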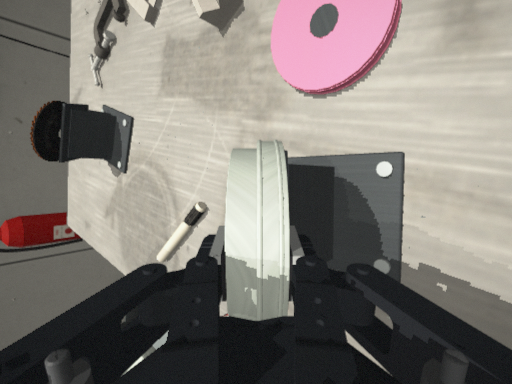

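Call:
play_rows(increments=[[-0.5,0.6,1.2,0,0,0,255],[0,0.6,0.8,0,0,0,255]])

```text
clock: 11.8
tcp_pos: [0.4904, -0.2227, 0.1125]
orientation: [-2.419, -0.121, -0.18]
contact_force: [-1.7, -0.4, 6.0]
grip_width: 0.0272
```

Run:
```python
from h import *
ph=-12
d=np.cos(np.radians(ph))*U+np.sin(np.radians(ph))*E_;plan(pose(-d,-N,C+0.0155*d+.00*U+.0*N),1)
print(r.get_obs()['contact_force'],r.get_obs()['moment'])
```

```text
rows 1 t [-1.1, -0.0, 1.3] w [-0.0032, -0.0017, 0.0019] | total ang 0.2351232735929743 per row deg 0.2351232735929743 mm 1.7053085939597734
q [0.221, 0.752, 0.634, 1.827, -0.966, 1.434, -0.118] t 11.8 F [-1.7 -0.4  6. ] tcp [ 0.4904 -0.2227  0.1125] w 0.0272
[-1.66649283 -0.4104124   5.95575658] [0.25986006 0.64659678 0.30541355]
```

Call:
play_rows(increments=[[0,0,0,0,0,0,165],[0,0,0,0,0,0,155],[0,0,0,0,0,0,145],[0,0,0,0,0,0,130]])

```text
clock: 12.2
tcp_pos: [0.4908, -0.2232, 0.1125]
orientation: [-2.421, -0.121, -0.181]
contact_force: [0.2, -0.3, -0.7]
grip_width: 0.042
```

Run:
```python
from h import *
ph=-12
d=np.cos(np.radians(ph))*U+np.sin(np.radians(ph))*E_;plan(pose(-d,-N,C+0.0155*d+.00*U+.0*N),1)
print(r.get_obs()['contact_force'],r.get_obs()['moment'])
f=snap('wrist','14'); g=snap('scene','14')
im=cv2.resize(g['color'][140:300,220:350],None,fx=4,fy=4)[:600]; cv2.imwrite('pics/c14.png',im)
```

```text
rows 1 t [-1.4, -0.4, 1.7] w [-0.0012, -0.0025, 0.0026] | total ang 0.2171941929164781 per row deg 0.2171941929164781 mm 2.228834180348546
q [0.221, 0.751, 0.634, 1.826, -0.966, 1.433, -0.118] t 12.2 F [ 0.2 -0.3 -0.7] tcp [ 0.4908 -0.2232  0.1125] w 0.042
[ 0.21113856 -0.25247653 -0.74624827] [-0.67623877  0.09329185 -0.0310718 ]
```

View pics/wrist_14.png

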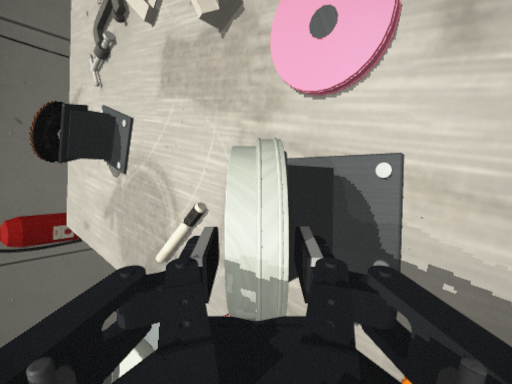

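View pics/c14.png

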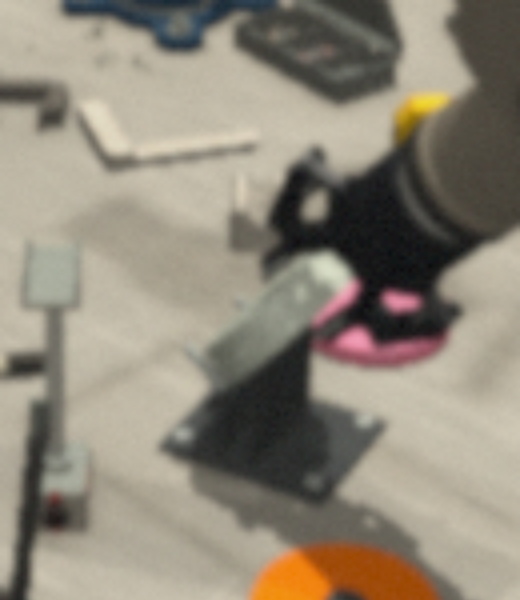

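Call:
play_rows(increments=[[0,0,0,0,0,0,90],[0,0,0,0,0,0,70],[0,0,-10,0,0,0,60],[0,0,-20,0,0,0,60],[0,0,-25,0,0,0,60]])

```text
clock: 12.8
tcp_pos: [0.4847, -0.2575, 0.1536]
orientation: [-2.416, -0.123, -0.175]
contact_force: [-0.3, -0.7, -0.6]
grip_width: 0.065
```

Call:
play_rows(increments=[[0,0,-30,0,0,0,60],[0,0,-30,0,0,0,60],[0,0,-30,0,0,0,60],[0,0,-30,0,0,0,60],[0,0,-15,0,0,0,60]])

```text
clock: 13.3
tcp_pos: [0.4698, -0.3533, 0.2619]
orientation: [-2.421, -0.12, -0.175]
contact_force: [0.0, -0.5, 0.2]
grip_width: 0.0653
```

Run:
```python
from h import *
o=r.get_obs();print(o['clock'],o['joints'].round(2),o['tcp_pos'])
f=snap('wrist','15'); g=snap('scene','15'); t=snap('top','15')
im=cv2.resize(g['color'][140:300,220:350],None,fx=4,fy=4)[:600]; cv2.imwrite('pics/c15.png',im)
im=cv2.resize(t['color'][150:250,250:400],None,fx=4,fy=4); cv2.imwrite('pics/c15t.png',im)
```

```text
13.3 [ 0.38  0.7   0.72  1.52 -0.83  1.76 -0.22] [ 0.46975421 -0.35325894  0.26191773]
```

View pics/wrist_15.png

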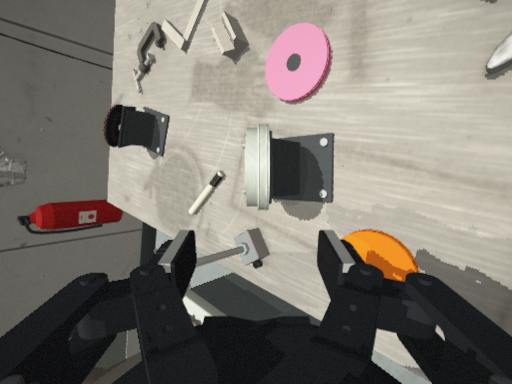

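View pics/c15.png

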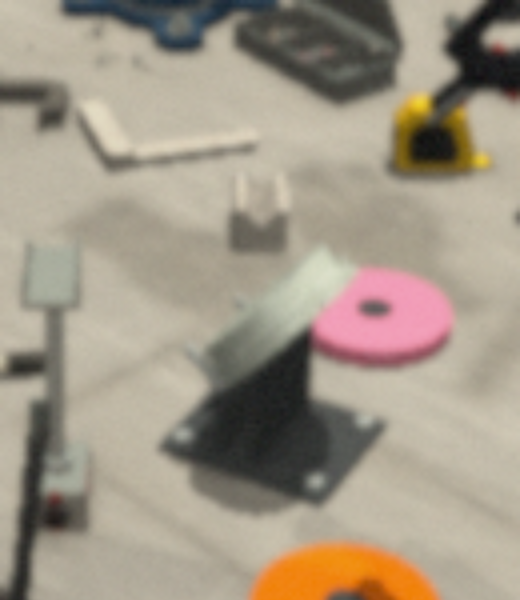

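View pics/c15t.png

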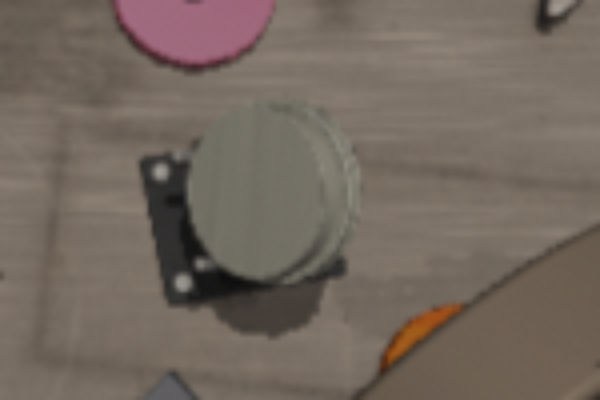

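Run:
```python
from h import *
t=dict(np.load('pics/top_15.npz')); P=pts(t)
m=np.zeros(P.shape[:2],bool); m[165:232,280:345]=True; m&=P[...,2]>.05
q=P[m]; seed=P[185:212,300:322].reshape(-1,3)
for it in range(6):
    c=seed.mean(0); n=np.linalg.svd(seed-c)[2][2]; n*=np.sign(n[2]); seed=q[np.abs((q-c)@n)<.003]
print('tilt',np.degrees(np.arccos(n[2])),'yaw',np.degrees(np.arctan2(n[1],n[0])))
e1=np.cross(n,[1,0,0]);e1/=np.linalg.norm(e1);e2=np.cross(n,e1)
uv=(np.stack([(seed-c)@e1,(seed-c)@e2],1)*1000).astype(np.float32);(x,y),rad=cv2.minEnclosingCircle(uv); cc=c+e1*x/1000+e2*y/1000-.014*n
d=cc-C; print('rad',rad,'C',cc.round(4),'off mm: N,U,e',(d@N*1e3).round(1),(d@U*1e3).round(1),(d@E_*1e3).round(1))
# lid skirt points
D=P-cc; nn=D@n; rr=np.linalg.norm(D-nn[...,None]*n,axis=-1); k=m&(nn<.009)&(rr<.065); print('rim r',np.percentile(rr[k],[50,90,98]).round(4),'n',np.percentile(nn[k],[2,50,98]).round(4))
for f in ('top_0','top_15'):
    F=dict(np.load(f'pics/{f}.npz')); Q=pts(F)[165:215,118:150]; b=Q[(Q[...,2]>.03)]; print(f,'disc',b.mean(0).round(4),len(b))
```

```text
tilt 88.64872734732958 yaw 90.74349969830118
rad 57.58411407470703 C [ 0.4891 -0.2087  0.0828] off mm: N,U,e -8.3 -15.0 -1.4
rim r [0.0551 0.062  0.0641] n [-0.0441 -0.0133  0.0083]
top_0 disc [0.515  0.2257 0.0874] 758
top_15 disc [0.515  0.2257 0.0872] 758
```

Run:
```python
from h import *
t=dict(np.load('pics/top_15.npz')); P=pts(t)
m=np.zeros(P.shape[:2],bool); m[165:232,280:345]=True; m&=P[...,2]>.05
q=P[m]; seed=P[188:207,306:322].reshape(-1,3)
for it in range(6):
    c=np.median(seed,0) if it==0 else seed.mean(0); n=np.linalg.svd(seed-c)[2][2]; n*=np.sign(n[2]); print(n.round(3),len(seed)); seed=q[np.abs((q-c)@n)<.003]
print('tilt',np.degrees(np.arccos(n[2])),'yaw',np.degrees(np.arctan2(n[1],n[0])))
e1=np.cross(n,[1,0,0]);e1/=np.linalg.norm(e1);e2=np.cross(n,e1)
uv=(np.stack([(seed-c)@e1,(seed-c)@e2],1)*1000).astype(np.float32);(x,y),rad=cv2.minEnclosingCircle(uv); cc=c+e1*x/1000+e2*y/1000-.014*n
d=cc-C; print('rad',rad,'C',cc.round(4),'off mm: N,U,e',(d@N*1e3).round(1),(d@U*1e3).round(1),(d@E_*1e3).round(1))
D=P-cc; nn=D@n; rr=np.linalg.norm(D-nn[...,None]*n,axis=-1); k=m&(nn<.009)&(rr<.065)&(nn>-.02); print('rim r',np.percentile(rr[k],[50,90,98]).round(4),'n',np.percentile(nn[k],[2,50,98]).round(4))
```

```text
[-0.023 -0.988  0.155] 304
[-0.003 -0.996  0.091] 116
[ 0.012 -0.999  0.034] 124
[-0.02   0.999  0.026] 131
[-0.027  0.998  0.06 ] 138
[-0.034  0.995  0.091] 149
tilt 84.75889244090216 yaw 91.97778366603072
rad 58.88809585571289 C [ 0.4885 -0.2132  0.0854] off mm: N,U,e -10.0 -10.3 -2.7
rim r [0.0539 0.0616 0.0639] n [-0.0193 -0.004   0.0086]
```

Run:
```python
from h import *
t=dict(np.load('pics/top_15.npz')); P=pts(t); a=dict(np.load('pics/top_0.npz')); A=pts(a)
for v in (180,190,197,205,214): print(v,[(u,P[v,u].round(3).tolist(),round(float((P[v,u]-C)@N),4),round(float((A[v,u]-C)@N),4)) for u in range(300,342,6)])
g=dict(np.load('pics/scene_15.npz')); G=pts(g)
D=G-C; nn=D@N; rr=np.linalg.norm(D-nn[...,None]*N,axis=-1); k=(rr<.06)&(abs(nn)<.02); print('scene',k.sum(),np.percentile(nn[k],[1,10,50,90,99]).round(4))
```

```text
180 [(300, [0.556, -0.187, 0.001], -0.0535, -0.0563), (306, [0.533, -0.187, 0.101], 0.0136, 0.0147), (312, [0.53, -0.199, 0.115], 0.0147, 0.0139), (318, [0.527, -0.21, 0.129], 0.0151, 0.0157), (324, [0.526, -0.223, 0.135], 0.0099, 0.0155), (330, [0.525, -0.236, 0.137], 0.0007, -0.0101), (336, [0.556, -0.284, 0.001], -0.1268, -0.1286)]
190 [(300, [0.512, -0.174, 0.084], 0.0149, 0.0139), (306, [0.51, -0.187, 0.094], 0.0123, 0.0145), (312, [0.507, -0.199, 0.109], 0.0132, 0.014), (318, [0.505, -0.211, 0.121], 0.0126, 0.013), (324, [0.502, -0.222, 0.135], 0.0132, 0.0142), (330, [0.5, -0.233, 0.146], 0.0121, 0.0144), (336, [0.501, -0.248, 0.141], -0.0017, -0.0076)]
197 [(300, [0.496, -0.175, 0.079], 0.0138, 0.0143), (306, [0.493, -0.187, 0.093], 0.0143, 0.0153), (312, [0.491, -0.199, 0.106], 0.0133, 0.0133), (318, [0.488, -0.21, 0.121], 0.0152, 0.0173), (324, [0.487, -0.222, 0.132], 0.0138, 0.0144), (330, [0.484, -0.232, 0.146], 0.0149, 0.0137), (336, [0.485, -0.247, 0.14], -0.0001, 0.0026)]
205 [(300, [0.477, -0.175, 0.075], 0.0135, 0.0145), (306, [0.474, -0.187, 0.092], 0.0159, 0.0135), (312, [0.473, -0.199, 0.103], 0.0142, 0.0126), (318, [0.47, -0.21, 0.118], 0.0154, 0.015), (324, [0.349, -0.055, 0.916], 0.6621, 0.0142), (330, [0.467, -0.233, 0.14], 0.0132, 0.0128), (336, [0.468, -0.248, 0.135], -0.0017, -0.0063)]
214 [(300, [0.463, -0.184, 0.007], -0.0348, -0.0354), (306, [0.453, -0.187, 0.086], 0.0151, 0.0145), (312, [0.452, -0.199, 0.098], 0.0134, 0.0156), (318, [0.45, -0.211, 0.111], 0.013, 0.0149), (324, [0.449, -0.222, 0.124], 0.0132, 0.0159), (330, [0.449, -0.237, 0.12], -0.0002, 0.0046), (336, [0.464, -0.28, -0.001], -0.1128, -0.1087)]
scene 627 [-0.0171 -0.0115  0.0016  0.0148  0.0159]
```

Run:
```python
from h import *
t=dict(np.load('pics/top_15.npz')); P=pts(t); m=np.zeros(P.shape[:2],bool); m[165:232,285:345]=True; m&=(P[...,2]>.05)&(P[...,2]<.3)
D=P-C; k=m&(abs(D@N-.014)<.004); s=P[k]
c=s.mean(0); n=np.linalg.svd(s-c)[2][2]; n*=np.sign(n[2]); print('tilt',np.degrees(np.arccos(n[2])),'yaw',np.degrees(np.arctan2(n[1],n[0])))
uv=(np.stack([(s-C)@U,(s-C)@E_],1)*1000).astype(np.float32); print(cv2.minEnclosingCircle(uv), np.percentile(uv,[1,99],axis=0))
o=r.get_obs(); print(o['clock'],o['contact_force'],o['qvel'].round(3)); r.hand_in()
```

```text
tilt 49.8772851182979 yaw 100.15022594165616
((-3.6884403228759766, -1.171751618385315), 54.87049102783203) [[-47.81093109 -47.96256325]
 [ 49.03192574  46.68412415]]
13.45 [-0.25342428 -0.13355358 -0.41731182] [-0.021  0.016 -0.032  0.043 -0.006 -0.012  0.004]
the job is handed in; nothing more can be done
```

I pinched the tin's lid and base together at the free upper edge and lifted it off. I then rolled it half a turn about the tool axis and lowered it back onto the same stand until light contact. I opened the gripper, backed about 14 cm away and handed in at 13.45 s of the 46 s allowed.

What the last checks showed:
- **Pose:** the bare base face is up, tilted 49.9° with yaw 100.2°. Before the flip, the lid face read 49.8° and 100.0°.
- **Height:** the upper face lies about 14 mm above the tin's measured starting centre, the same as before, so the tin is closed and flat on the plate.
- **Centre:** it is within about 4 mm of the start position, and about 1 mm sideways. The enclosing circle and the edge spread disagree by a few mm along the slope, because some edge pixels are noisy.
- **Lid:** it looked closed in every picture, and the finger opening stayed at about 27 mm while the tin was held.
- **Sanding disc:** its measured position in the top view changed by 0.2 mm, which is within noise.
- **Contact:** the gripper read no real contact force at hand-in.

Two of my final plane fits first gave nonsense (85–89° tilt). In the second, a depth pixel with no reading lay in the seed area. I left out readings like that, tied the fit to the starting face plane, and it then gave the values above.

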